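# Hitch the tube cassette to the tilted mixer

### The job

Put the green tube cassette flat on the mixer's tilted deck with its hook end downhill, and push its hook onto the cross-pin until the red safety latch snaps shut behind the pin. Let go and leave it lying there, hitched and still, without disturbing the tip box, the bottle or the well block.

Things in the scene. Friction and masses are not known exactly. Their poses are not given: they have to be found in the camera images.
- cassette: Loose green tube cassette, 240 to 390 g, flat on the bench: block 100 mm long (x) x 76 wide (y) x 34 high. Origin: centre of its underside, z up. Two rows of tube caps reach z = 40 mm; a central grip fin stands between them (see point grip). A steel hook with a red latch sits on its -x end (see points hook_seat, latch_tab), reaching to x = -89 mm.
- grip (a point): Where to grip the cassette: on its central fin, 68 mm straight above the cassette's origin, axes as the cassette's. The fin is a flat-sided plate 60 mm long (x), 14 mm thick (y), from z = 34 to 86 mm in the cassette's frame.
- hook_seat (a point): Where the pin's axis lies in the hook when fully home: (-62, 0, 17) mm in the cassette's frame, axes as the cassette's. The hook is 24 mm wide (y); lower jaw z 0 to 9 mm, upper jaw z 25 to 36 mm, so the mouth is a 16 mm gap, open to -x; its bottom is at x = -57 mm.
- latch (a joint): Red latch in the hook, hinged at (-82, 0, 28) mm in the cassette's frame. 0 rad = shut: blade hangs across the mouth down to z = 14 mm. Positive = blade swung inward, +x (at most 1.5). Sprung shut: a pin pushed in swings it to about 1.1 rad, taking roughly 3 to 8 N along x; it has flipped back to 0 by the time the pin is 5 mm short of home. It does not open outward.
- latch_tab (a point): Tip of the red thumb tab on the latch, 22 mm above its hinge (50 mm above the cassette's underside when shut).
- mixer: White tilting mixer fixed to the bench, base 200 x 130 x 30 mm. Origin: centre of its underside, z up. Its tilted deck falls towards the mixer's own -x side, which more or less faces the robot.
- deck: The mixer's flat aluminium deck with a thin black pad, locked at 27 degrees from level. Origin: middle of the low edge, on the top surface; x runs 200 mm up the slope, y across (110 mm wide), z square to the surface, upwards. The hitched cassette lies flat on it, its axes parallel to the deck's, hook end downhill.
- pin (a point): Middle of the steel cross-pin: 10 mm in diameter, along y, 25 mm up from the deck's low edge, its axis 17 mm square above the deck's surface; axes as the deck's. Free length 80 mm between two lugs 27 mm high. With the cassette flat on the deck the pin is level with the middle of the hook's mouth.
- tip_box: Bystander: navy box of pipette tips with yellow top, 120 x 85 x 70 mm, origin at the centre of its underside.
- reagent_bottle: Bystander: amber glass bottle with blue cap, 52 mm in diameter, 105 mm high, origin at the centre of its underside.
- well_block: Bystander: white well block, 125 x 85 x 28 mm, origin at the centre of its underside.
Mind the look-alikes: they are no part of the job. Of the things that look like the cassette, the smaller one is meant. Of the things that look like the mixer, the larger one is meant.

How it is judged:
At the end, for the whole second after the job is handed in: Pin inside the hook behind the latch (pin axis at x -78 to -54, z 8 to 26, y within 35 mm in the cassette frame), latch shut (under 0.12 rad), cassette flat on the deck (within 0.12 rad), pointing down the slope (within 0.26 rad), at rest (under 20 mm/s) (x of pin in the frame of cassette between -0.078 and -0.054 m and y of pin in the frame of cassette between -0.035 and 0.035 m and z of pin in the frame of cassette between 0.008 and 0.026 m and value of joint latch below 0.12 rad and angle between the z axis of cassette and the z axis of deck, either way round below 0.12 rad and angle between the x axis of cassette and the x axis of deck, either way round below 0.26 rad and linear speed of cassette below 0.02 m/s); the robot touches nothing.
It fails at once if the tip box is shifted by more than 30 mm or tipped (distance of tip_box from where it was at the start of the episode above 0.03 m or angle between tip_box's own z axis and vertical above 0.35 rad).
It fails at once if the reagent bottle is shifted by more than 30 mm or tipped (distance of reagent_bottle from where it was at the start of the episode above 0.03 m or angle between reagent_bottle's own z axis and vertical above 0.35 rad).
It fails at once if the well block is shifted by more than 30 mm or tipped (distance of well_block from where it was at the start of the episode above 0.03 m or angle between well_block's own z axis and vertical above 0.35 rad).
It also fails if it takes over 45 s, if anything falls off the work surface, if the arm or the gripper's body presses on something with over 40 N, if the wrist force passes 120 N, or if a joint passes its speed limit or range.

### The arm

A 7-joint arm with a two-finger parallel gripper is mounted at the origin on the work surface. World frame = base frame: x ahead of the robot, y to its left, z up, the work surface at z = 0. Lengths are in m, angles in rad, forces in N, time in s.
With the tool pointing down it reaches from about 0.4 to 0.85 m from the base axis. Payload 10.4 kg.
Tool frame: the origin (TCP) lies midway between the tips of the shut fingers; the grasp point (between the pads) lies 19 mm behind it; z points along the fingers, y is the line along which they close (so a half turn about z gives the same grasp; the last joint's range is limited). The gripper opens to 87 mm and grips with 3 to 60 N. Pads are 19 mm wide; open, the fingers measure 117 mm over their backs; the gripper's body (75 mm by 190 mm) begins 51 mm behind the grasp point.
Start: joints at [-1.217, 0.332, -0.065, 1.46, 0.022, 1.35, -0.088], TCP at [0.23, 0.581, 0.223] pointing down, gripper open.
Joint ranges: [-2.6, 2.6], [-0.5, 2.12], [-1.47, 1.34], [0.16, 2.42], [-1.27, 4.41], [0.06, 2.06], [-2.6, 2.6]. Speed limits (rad/s): [2.22, 2.22, 2.79, 2.79, 3.14, 3.14, 3.14].

### API

Orientations are given as a unit quaternion [x, y, z, w].
In Python, from station import arm gives the robot as it stands. The module is installed in compiled form; this text tells all that it offers.
- The arm moves only by the tool apply_moves, never from a script. Its argument "rows" is a list of rows, each a list of 7 numbers: the turn, a rotation vector about the tool's x, y, z in degrees, then the shift along the tool's x, y, z in m, then the closure, from -1 (fully open) to 1 (shut). A call has 1 to 5 rows; each row is the pose to reach, as a shift and turn from the pose commanded when the call began, along the tool's axes at that moment; what a row does not reach only later rows make up. A row lasts 1/12 s, in which the tool goes at most 41.7 mm and 7.16 degrees, less where a joint would pass 70% of its speed; a pose out of reach is approached as far as the arm can. A call with a gripper value outside its range is refused whole. The fingers move at their own pace and stop on an object; the grip force is fixed at half the most. Time passes only in rows, so rows that repeat a pose let the fingers close. It gives the time, the measured TCP pose, the force, the opening and the grip force at its end, in the units of the state.
- arm.read_state(): the state, without advancing time (a new reading comes with each control period).
- arm.snapshot(name): name is "scene" or "side" or "wrist"; returns (picture, depth): 420x560x3 uint8, red, green, blue; 420x560 float32, m along the optical axis (not along the pixel's ray), 0 where there is no reading.
- arm.calibration(name): a dict with "fx", "fy", "cx", "cy" (pixels), "dist" ([k1, k2, p1, p2, k3] as OpenCV has them; the pictures are not rectified), "extrinsics" (4x4, takes a point from world to camera coordinates); the wrist camera has in their place "hand_eye" (4x4, takes a point from camera to tool coordinates, whose origin is the TCP and whose axes are the flange's). Camera axes: x right, y down, z forward; pixel columns grow to the right and rows downward; lengths in m; the calibration is good to about 2 mm. A picture is of the moment at which its call begins: read the wrist's pose just before it. calibration takes no time and is no camera call.
- arm.sign_off(): hands the job in; it is judged then, once.
The state is a dict: "time_s": time; "joints": joint angles; "joint_vel": joint speeds; "effort": joint torques, N m; "eef_pos": TCP position; "eef_rot": TCP orientation; "ft_force": force on the tool from outside, world axes, zero at the start; "moment": the same for the moment, N m; "opening": finger opening in m; "finger_force": force on a finger pad.
Only numpy, scipy, OpenCV 4.12 (cv2) and the standard library are available. Lean on these libraries where they do the work, as an engineer would, in place of code of your own. Each camera call takes 0.05 s, during which the arm holds its last target. There are 200 camera calls.

## Working session

There is one attempt and no reset: what is moved stays moved. The work goes in short steps, Python scripts to look and compute and a tool call to move; the robot and the scene stay as the last step left them, time stands still between calls to the robot, and variables do not carry over. Pictures are saved under pics/ and viewed, at most 10 in all, crops included, and the job is handed in when it is done.

Besides the shell and the picture viewer there is one more tool, called after "Request:" in YAML: its name, and indented under it one key for each argument. apply_moves: Moves the arm, as the interface text tells. Its arguments: {"type":"object","properties":{"rows":{"type":"array","items":{"type":"array","items":{"type":"number"}}}},"required":["rows"]}

```bash
mkdir -p pics; cat > h.py <<'E'
import numpy as np, cv2
from station import arm
from scipy.spatial.transform import Rotation as R
def cam(name):
    c=arm.calibration(name); K=np.array([[c['fx'],0,c['cx']],[0,c['fy'],c['cy']],[0,0,1]]); d=np.array(c['dist'],float)
    if name=='wrist':
        s=arm.read_state(); T=np.eye(4); T[:3,:3]=R.from_quat(s['eef_rot']).as_matrix(); T[:3,3]=s['eef_pos']
        W=T@np.array(c['hand_eye'])
    else: W=np.linalg.inv(np.array(c['extrinsics']))
    return K,d,W
def cloud(name,dep,C):
    K,d,W=C; h,w=dep.shape
    uv=np.stack(np.meshgrid(np.arange(w),np.arange(h)),-1).reshape(-1,1,2).astype(np.float32)
    n=cv2.undistortPoints(uv,K,d).reshape(h,w,2)
    p=np.dstack([n*dep[...,None],dep])
    return p@W[:3,:3].T+W[:3,3]
def shot(name,fn):
    C=cam(name); im,dep=arm.snapshot(name); cv2.imwrite(f'pics/{fn}.png',im[...,::-1]); P=cloud(name,dep,C); P[dep==0]=np.nan
    np.savez(f'{fn}.npz',im=im,dep=dep,P=P); return im,dep,P
E
python3 - <<'E'
from h import *
for n in('scene','side'): 
    im,dep,P=shot(n,n+'0'); print(n,cam(n)[2].round(3).tolist())
s=arm.read_state(); print(s)
print(np.array(arm.calibration('wrist')['hand_eye']).round(3))
E
```

```text
scene [[-0.009, 0.705, -0.709, 1.455], [1.0, 0.013, -0.001, 0.036], [0.008, -0.709, -0.705, 0.987], [0.0, 0.0, 0.0, 1.0]]
side [[0.996, -0.044, 0.074, 0.431], [-0.086, -0.546, 0.833, -0.789], [0.004, -0.837, -0.548, 0.633], [0.0, 0.0, 0.0, 1.0]]
{'time_s': 0.1, 'joints': array([-1.21660518,  0.33282718, -0.06468314,  1.46081669,  0.0215944 ,
        1.34991605, -0.08848121]), 'joint_vel': array([-0.00107765, -0.00107181, -0.0005209 , -0.0023892 ,  0.00121329,
       -0.00112919,  0.00068625]), 'effort': array([ 7.91366419e-04, -6.24545932e+01,  2.40970758e-02, -3.90714061e+01,
       -6.16438477e-02,  3.67568561e-02,  4.31144827e-05]), 'eef_pos': array([0.22984879, 0.58084061, 0.22184131]), 'eef_rot': array([ 1.87273246e-01,  9.82307654e-01, -6.29524955e-04, -9.13563393e-05]), 'ft_force': array([-0.70183705, -0.44846501,  0.02275626]), 'moment': array([-0.03069621, -0.01397851, -0.05273868]), 'finger_force': 0.0, 'opening': 0.08729861398894656}
[[ 0.    -0.97  -0.243  0.066]
 [ 1.     0.     0.    -0.   ]
 [-0.    -0.243  0.97  -0.163]
 [ 0.     0.     0.     1.   ]]
```

View pics/scene0.png

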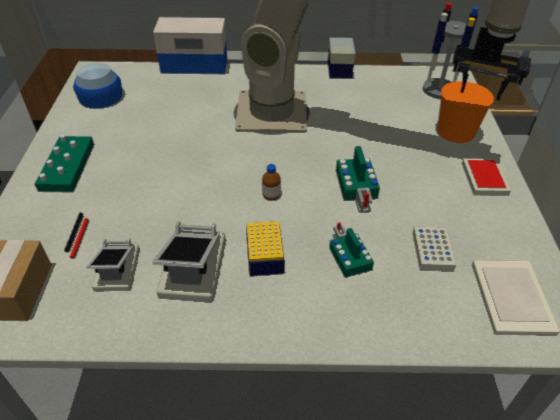

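View pics/side0.png

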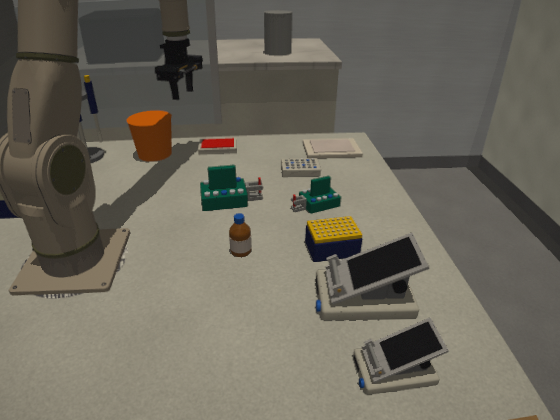

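The scene view shows the two cassettes at (357,180), which is larger, and (351,250), which is smaller with its hook at (340,230). The larger mixer is at (190,262) with its low edge and pin toward the robot, at (197,230). The side view agrees: cassette (320,198), mixer (370,270).

```bash
python3 - <<'E'
from h import *
def plane(Q):
    for _ in range(4):
        c=np.median(Q,0) if _==0 else Q.mean(0); n=np.linalg.svd(Q-Q.mean(0),full_matrices=False)[2][2]; n*=np.sign(n[2]); r=(Q-Q.mean(0))@n; Q=Q[abs(r)<max(0.002,1.5*r.std())]
    return Q.mean(0),n,len(Q),r.std()
for name,box,dk in(('scene',(325,225,380,280),(158,228,222,268)),('side',(285,170,350,215),(325,230,430,305))):
    z=np.load(name+'0.npz'); im,P=z['im'],z['P']
    hsv=cv2.cvtColor(im,cv2.COLOR_RGB2HSV); x0,y0,x1,y1=box
    m=np.zeros(im.shape[:2],bool); m[y0:y1,x0:x1]=1
    g=m&(hsv[...,0]>65)&(hsv[...,0]<95)&(hsv[...,1]>120)&np.isfinite(P[...,0])
    Q=P[g]; print(name,'green',len(Q),Q.min(0).round(3),Q.max(0).round(3))
    for lo,hi,l in((.028,.037,'top'),(.06,.095,'fin'),(.08,.095,'fintop')):
        q=Q[(Q[:,2]>lo)&(Q[:,2]<hi)]
        if len(q)>5:
            r=cv2.minAreaRect((q[:,:2]*1000).astype(np.float32)); print(l,len(q),q.mean(0).round(4),r)
    rd=m&((hsv[...,0]<8)|(hsv[...,0]>172))&(hsv[...,1]>150)&np.isfinite(P[...,0]); q=P[rd]; print('red',len(q),np.median(q,0).round(4),q[:,2].max() if len(q) else 0)
    x0,y0,x1,y1=dk; m[:]=0; m[y0:y1,x0:x1]=1
    b=m&(hsv[...,2]<60)&np.isfinite(P[...,0])&(P[...,2]>.04); 
    b=cv2.erode(b.astype(np.uint8),np.ones((3,3)))>0
    n,lab,st,_=cv2.connectedComponentsWithStats(b.astype(np.uint8)); k=1+st[1:,4].argmax(); Q=P[lab==k]
    c,nn,N,s=plane(Q); print('pad',N,c.round(4),nn.round(4),'tilt',np.degrees(np.arccos(nn[2])),s,Q.min(0).round(3),Q.max(0).round(3))
    up=np.array([-nn[0],-nn[1],0]);up/=np.linalg.norm(up); dx=up-nn*(up@nn); dx/=np.linalg.norm(dx); dy=np.cross(nn,dx)
    e=np.c_[(Q-c)@dx,(Q-c)@dy]; print('dx',dx.round(4),'yaw',np.degrees(np.arctan2(dx[1],dx[0])), cv2.minAreaRect((e*1000).astype(np.float32)))
E
```

```text
scene green 997 [0.596 0.159 0.003] [0.702 0.257 0.089]
top 456 [0.6576 0.2043 0.0324] ((643.256103515625, 206.68621826171875), (103.56610870361328, 75.45014190673828), 18.60987663269043)
fin 194 [0.648  0.2074 0.0779] ((643.8651123046875, 207.6331329345703), (59.6273307800293, 15.549398422241211), 20.912281036376953)
fintop 104 [0.6452 0.2083 0.0843] ((643.613525390625, 208.28482055664062), (59.62145233154297, 14.135419845581055), 21.012130737304688)
red 9 [0.566  0.1834 0.0371] 0.04491891742938947
pad 707 [ 0.701  -0.1796  0.1013] [-0.4537  0.0343  0.8905] tilt 27.06291241672178 0.0007758810974762323 [ 0.64  -0.223  0.07 ] [ 0.755 -0.137  0.13 ]
dx [ 0.888  -0.0672  0.455 ] yaw -4.32537952434949 ((-3.2271194458007812, -0.2876434326171875), (128.40269470214844, 80.09864044189453), 0.25999715924263)
side green 789 [0.584 0.155 0.001] [0.697 0.24  0.089]
top 231 [0.6367 0.1903 0.034 ] ((641.4315185546875, 204.41998291015625), (98.64483642578125, 72.39080047607422), 16.119977951049805)
fin 185 [0.6398 0.2038 0.0751] ((641.0751342773438, 205.8927001953125), (56.740562438964844, 14.512980461120605), 15.359893798828125)
fintop 69 [0.6405 0.2046 0.0847] ((640.8607177734375, 206.3681182861328), (55.43753433227539, 12.492888450622559), 17.852474212646484)
red 15 [0.5637 0.1798 0.0431] 0.051010102796804846
pad 1682 [ 0.6993 -0.1802  0.101 ] [-0.4509  0.0292  0.8921] tilt 26.863743900570046 0.0008825974184220787 [ 0.637 -0.223  0.07 ] [ 0.759 -0.134  0.132]
dx [ 0.8902 -0.0576  0.4519] yaw -3.70394470458724 ((-1.2055282592773438, 0.509979248046875), (133.43948364257812, 85.85030364990234), 0.8872887492179871)
```

```bash
cat >> h.py <<'E'
def toolR(xaxis,zaxis):
    z=np.array(zaxis,float);z/=np.linalg.norm(z); x=np.array(xaxis,float); x-=z*(x@z); x/=np.linalg.norm(x)
    return np.c_[x,np.cross(z,x),z]
def go(pos,Rt):
    s=arm.read_state(); R0=R.from_quat(s['eef_rot']).as_matrix()
    rv=np.degrees(R.from_matrix(R0.T@Rt).as_rotvec()); d=R0.T@(np.array(pos)-s['eef_pos'])
    print('turn',rv.round(2),'shift',d.round(4),'len',np.linalg.norm(d).round(3),np.linalg.norm(rv).round(1))
E
python3 - <<'E'
from h import *
a=np.radians(18.5); go([.642,.207,.24],toolR([-np.cos(a),-np.sin(a),0],[0,0,-1]))
P=np.concatenate([np.load(n+'0.npz')['P'].reshape(-1,3) for n in('scene','side')]); P=P[np.isfinite(P[:,0])]
for y0 in np.arange(.15,.7,.05):
    q=P[(abs(P[:,1]-y0)<.025)&(P[:,0]>.1)&(P[:,0]<.8)&(P[:,2]>.02)&(P[:,2]<.5)]; print(round(y0,2),[(round(x,2),q[abs(q[:,0]-x)<.05,2].max().round(2)) for x in np.arange(.15,.8,.1) if (abs(q[:,0]-x)<.05).any()])
# deck frame
n=np.array([-.4524,.0318,.8912]); n/=np.linalg.norm(n); c=np.array([.7,-.18,.1012])
dx=np.array([1,0,0])*1.; yaw=np.radians(-4.0); up=np.array([np.cos(yaw),np.sin(yaw),0]); dx=up-n*(up@n); dx/=np.linalg.norm(dx); dy=np.cross(n,dx)
for nm in('scene','side'):
    Q=np.load(nm+'0.npz')['P'].reshape(-1,3); Q=Q[np.isfinite(Q[:,0])]; E=np.c_[(Q-c)@dx,(Q-c)@dy,(Q-c)@n]
    k=(abs(E[:,0])<.14)&(abs(E[:,1])<.09)&(E[:,2]>-.006)&(E[:,2]<.04)&(Q[:,2]>.04); E=E[k]
    hi=E[E[:,2]>.006]; print(nm,'low part',len(hi),hi.min(0).round(4),hi.max(0).round(4)); 
    fl=E[abs(E[:,2])<.004]; print('flat',np.percentile(fl,[.5,2,98,99.5],axis=0).round(4).tolist())
    for y in np.arange(-.06,.061,.01):
        q=hi[abs(hi[:,1]-y)<.005]
        if len(q): print(round(y,2),len(q),q[:,0].min().round(4),q[:,0].max().round(4),q[:,2].max().round(4))
E
```

```text
turn [-7.000e-02 -2.000e-02 -4.009e+01] shift [-0.5208 -0.196  -0.0179] len 0.557 40.1
0.15 [(np.float64(0.55), np.float64(0.04)), (np.float64(0.65), np.float64(0.04))]
0.2 [(np.float64(0.35), np.float64(0.06)), (np.float64(0.45), np.float64(0.06)), (np.float64(0.55), np.float64(0.05)), (np.float64(0.65), np.float64(0.09)), (np.float64(0.75), np.float64(0.03))]
0.25 [(np.float64(0.25), np.float64(0.05)), (np.float64(0.35), np.float64(0.12)), (np.float64(0.45), np.float64(0.11)), (np.float64(0.55), np.float64(0.04)), (np.float64(0.65), np.float64(0.04))]
0.3 [(np.float64(0.25), np.float64(0.05)), (np.float64(0.35), np.float64(0.06)), (np.float64(0.45), np.float64(0.06))]
0.35 [(np.float64(0.65), np.float64(0.03))]
0.4 [(np.float64(0.55), np.float64(0.03)), (np.float64(0.65), np.float64(0.03))]
0.45 [(np.float64(0.25), np.float64(0.33)), (np.float64(0.55), np.float64(0.03)), (np.float64(0.65), np.float64(0.03))]
0.5 [(np.float64(0.15), np.float64(0.34)), (np.float64(0.25), np.float64(0.39)), (np.float64(0.65), np.float64(0.02)), (np.float64(0.75), np.float64(0.02))]
0.55 [(np.float64(0
[... 994 characters left out ...]
0.0975 -0.0903 0.0214
0.01 17 -0.0987 -0.0905 0.0218
0.02 15 -0.0988 -0.0918 0.0219
0.03 18 -0.1005 -0.0899 0.0214
0.04 26 -0.1029 -0.082 0.0263
0.05 25 -0.1035 -0.0848 0.0265
side low part 310 [-0.1083 -0.0503  0.0062] [-0.0848  0.0529  0.0279]
flat [[-0.12, -0.0543, -0.0035], [-0.1168, -0.0535, -0.0029], [0.0749, 0.0533, 0.0023], [0.0776, 0.0554, 0.0029]]
-0.05 80 -0.1083 -0.0865 0.0277
-0.04 34 -0.1065 -0.0863 0.0275
-0.03 10 -0.0991 -0.0921 0.0212
-0.02 17 -0.1001 -0.0911 0.0222
-0.01 19 -0.1 -0.0909 0.0227
0.0 18 -0.0992 -0.0911 0.0233
0.01 15 -0.1002 -0.0908 0.0224
0.02 12 -0.0979 -0.0908 0.0228
0.03 18 -0.1007 -0.0908 0.0229
0.04 71 -0.1065 -0.085 0.0275
0.05 16 -0.1064 -0.0848 0.0279
```

Request:
apply_moves:
  rows:
    - [0, 0, 0, 0, 0, -0.04, -1]
    - [0, 0, 0, 0, 0, -0.08, -1]
    - [0, 0, -4, 0, 0, -0.12, -1]
    - [0, 0, -8, -0.03, 0, -0.14, -1]
    - [0, 0, -14, -0.07, 0, -0.14, -1]

```text
time_s: 0.52
eef_pos: [0.2923, 0.5582, 0.3683]
eef_rot: [0.061, 0.998, 0.004, 0.0]
ft_force: [1.5, 0.8, 1.4]
opening: 0.087
finger_force: 0.0
```

```bash
python3 - <<'E'
from h import *
for n in('scene','side'):
    z=np.load(n+'0.npz'); hsv=cv2.cvtColor(z['im'],cv2.COLOR_RGB2HSV); q=z['P'][(hsv[...,0]>5)&(hsv[...,0]<15)&(hsv[...,1]>200)&(hsv[...,2]>120)]; q=q[np.isfinite(q[:,0])&(q[:,1]>.2)]; print(np.percentile(q,[2,98],axis=0).round(3).tolist())
s=arm.read_state(); print(s['eef_pos'],s['time_s'],s['joints'])
a=np.radians(18.5); go([.642,.207,.24],toolR([-np.cos(a),-np.sin(a),0],[0,0,-1]))
E
```

```text
[[0.029, 0.527, 0.133], [0.153, 0.673, 0.143]]
[[0.033, 0.53, 0.138], [0.15, 0.669, 0.143]]
[0.29225764 0.55815383 0.36826144] 0.5167 [-1.12159819  0.31166775 -0.05265658  1.18737982  0.0142692   1.63491253
  0.277829  ]
turn [  0.46   0.13 -25.51] shift [-0.3899 -0.3069  0.1259] len 0.512 25.5
```

Request:
apply_moves:
  rows:
    - [0, 0, -5, -0.031, -0.025, 0.005, -1]
    - [0, 0, -10, -0.062, -0.05, 0.01, -1]
    - [0, 0, -15, -0.094, -0.074, 0.02, -1]
    - [0, 0, -20, -0.125, -0.098, 0.03, -1]
    - [0, 0, -25.5, -0.156, -0.123, 0.04, -1]

```text
time_s: 0.93
eef_pos: [0.4344, 0.4113, 0.3218]
eef_rot: [-0.158, 0.987, -0.0, -0.0]
ft_force: [1.1, 1.9, 0.9]
opening: 0.087
finger_force: 0.0
```

```bash
python3 - <<'E'
from h import *
s=arm.read_state(); print(s['eef_pos'],s['time_s'],s['joints'])
a=np.radians(18.5); go([.642,.207,.24],toolR([-np.cos(a),-np.sin(a),0],[0,0,-1]))
E
```

```text
[0.43443925 0.41126674 0.32182956] 0.9333 [-8.36817539e-01  2.40724988e-01  3.07303824e-03  1.37125008e+00
 -8.08351009e-04  1.52990297e+00  1.05384753e+00]
turn [-0.   -0.02 -0.35] shift [-0.1336 -0.2588  0.0818] len 0.302 0.3
```

Request:
apply_moves:
  rows:
    - [0, 0, 0, -0.018, -0.035, 0.01, -1]
    - [0, 0, 0, -0.036, -0.07, 0.02, -1]
    - [0, 0, 0, -0.053, -0.104, 0.03, -1]
    - [0, 0, 0, -0.07, -0.138, 0.04, -1]
    - [0, 0, 0, -0.087, -0.17, 0.05, -1]

```text
time_s: 1.35
eef_pos: [0.5696, 0.2758, 0.2718]
eef_rot: [-0.155, 0.988, -0.0, -0.0]
ft_force: [1.1, 0.6, 0.3]
opening: 0.0871
finger_force: 0.0
```

Request:
apply_moves:
  rows:
    - [0, 0, 0, -0.014, -0.028, 0.01, -1]
    - [0, 0, 0, -0.026, -0.055, 0.018, -1]
    - [0, 0, 0, -0.038, -0.074, 0.025, -1]
    - [0, 0, 0, -0.044, -0.084, 0.03, -1]
    - [0, 0, 0, -0.046, -0.088, 0.032, -1]

```text
time_s: 1.77
eef_pos: [0.64, 0.2063, 0.239]
eef_rot: [-0.154, 0.988, -0.001, -0.001]
ft_force: [-0.1, 0.5, 0.4]
opening: 0.0873
finger_force: 0.0
```

```bash
python3 - <<'E'
from h import *
im,dep,P=shot('wrist','w1')
s=arm.read_state(); print(s['eef_pos'],s['time_s'],s['ft_force'])
hsv=cv2.cvtColor(im,cv2.COLOR_RGB2HSV); g=(hsv[...,0]>65)&(hsv[...,0]<95)&(hsv[...,1]>120)&np.isfinite(P[...,0]); Q=P[g]; Q=Q[np.linalg.norm(Q[:,:2]-[.642,.207],axis=1)<.08]
for lo,hi in((.029,.038),(.08,.095)):
    q=Q[(Q[:,2]>lo)&(Q[:,2]<hi)]; print(len(q),q[:,2].mean(),cv2.minAreaRect((q[:,:2]*1000).astype(np.float32)))
E
```

```text
[0.63966229 0.20707362 0.23913278] 1.8167 [-0.3061607  -0.23643432  0.9175348 ]
3586 0.03449819107594473 ((638.9039306640625, 209.87416076660156), (97.392578125, 72.6214599609375), 19.256502151489258)
949 0.08611179301458384 ((639.3710327148438, 210.2405242919922), (58.842750549316406, 13.734456062316895), 18.236339569091797)
```

View pics/w1.png

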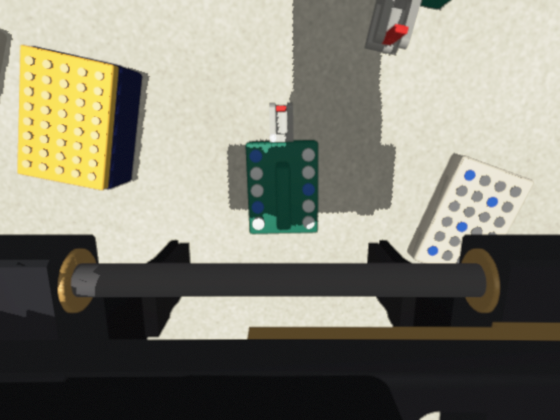

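The wrist view shows the cassette's fin at (283,195) with its hook at (281,115), in line with the tool. The tip box at (75,115) and well block at (475,205) are both clear.

```bash
python3 - <<'E'
from h import *
a=np.radians(18.4); go([.641,.2085,.050],toolR([-np.cos(a),-np.sin(a),0],[0,0,-1]))
E
```

```text
turn [-0.03 -0.11 -0.58] shift [-0.0021  0.001   0.1891] len 0.189 0.6
```

Request:
apply_moves:
  rows:
    - [0, 0, -0.6, -0.002, 0.001, 0.035, -1]
    - [0, 0, -0.6, -0.002, 0.001, 0.075, -1]
    - [0, 0, -0.6, -0.002, 0.001, 0.11, -1]
    - [0, 0, -0.6, -0.002, 0.001, 0.145, -1]
    - [0, 0, -0.6, -0.002, 0.001, 0.165, -1]

```text
time_s: 2.23
eef_pos: [0.6379, 0.2119, 0.0718]
eef_rot: [-0.162, 0.987, 0.0, -0.002]
ft_force: [0.1, -0.1, -0.0]
opening: 0.087
finger_force: 0.0
```

Request:
apply_moves:
  rows:
    - [0, 0, 0, 0, 0, 0.012, -1]
    - [0, 0, 0, 0, 0, 0.022, -1]
    - [0, 0, 0, 0, 0, 0.024, -1]
    - [0, 0, 0, 0, 0, 0.024, 1]
    - [0, 0, 0, 0, 0, 0.024, 1]

```text
time_s: 2.65
eef_pos: [0.6418, 0.2106, 0.0533]
eef_rot: [-0.161, 0.987, 0.0, 0.001]
ft_force: [1.6, -0.0, -0.3]
opening: 0.08
finger_force: 0.0
```

Request:
apply_moves:
  rows:
    - [0, 0, 0, 0, 0, 0, 1]
    - [0, 0, 0, 0, 0, 0, 1]
    - [0, 0, 0, 0, 0, 0, 1]
    - [0, 0, 0, 0, 0, 0, 1]
    - [0, 0, 0, 0, 0, 0, 1]

```text
time_s: 3.07
eef_pos: [0.641, 0.2099, 0.0518]
eef_rot: [-0.161, 0.987, 0.0, 0.0]
ft_force: [-0.3, -0.9, -0.1]
opening: 0.0485
finger_force: 0.0
```

Request:
apply_moves:
  rows:
    - [0, 0, 0, 0, 0, 0, 1]
    - [0, 0, 0, 0, 0, 0, 1]
    - [0, 0, 0, 0, 0, 0, 1]
    - [0, 0, 0, 0, 0, 0, 1]
    - [0, 0, 0, 0, 0, 0, 1]

```text
time_s: 3.48
eef_pos: [0.6409, 0.21, 0.0515]
eef_rot: [-0.161, 0.987, 0.0, -0.0]
ft_force: [-0.2, 2.4, -0.2]
opening: 0.0146
finger_force: 1.1
```

Request:
apply_moves:
  rows:
    - [0, 0, 0, 0, 0, 0, 1]
    - [0, 0, 0, 0, 0, 0, 1]
    - [0, 0, 0, 0, 0, 0, 1]
    - [0, 0, 0, 0, 0, 0, 1]
    - [0, 0, 0, 0, 0, 0, 1]

```text
time_s: 3.9
eef_pos: [0.6409, 0.21, 0.0516]
eef_rot: [-0.161, 0.987, 0.0, 0.0]
ft_force: [0.4, 1.4, -0.6]
opening: 0.0137
finger_force: 30.0
```

Request:
apply_moves:
  rows:
    - [0, 0, 0, 0, 0, -0.015, 1]
    - [0, 0, 0, 0, 0, -0.045, 1]
    - [0, 0, 0, 0, 0, -0.08, 1]
    - [0, 0, 0, 0, 0, -0.115, 1]
    - [0, 0, 0, 0, 0, -0.15, 1]

```text
time_s: 4.32
eef_pos: [0.6404, 0.2094, 0.2025]
eef_rot: [-0.161, 0.987, -0.0, -0.001]
ft_force: [1.1, 0.2, -3.0]
opening: 0.014
finger_force: 30.0
```

Request:
apply_moves:
  rows:
    - [0, 0, 0, 0, 0, -0.02, 1]
    - [0, 0, 0, 0, 0, -0.03, 1]
    - [0, 0, 0, 0, 0, -0.04, 1]
    - [0, 0, 0, 0, 0, -0.04, 1]
    - [0, 0, 0, 0, 0, -0.04, 1]

```text
time_s: 4.73
eef_pos: [0.6406, 0.2097, 0.24]
eef_rot: [-0.161, 0.987, -0.0, -0.001]
ft_force: [0.3, -0.1, -4.3]
opening: 0.0138
finger_force: 30.0
```

```bash
cat > meas.py <<'E'
from h import *
import sys
im,dep,P=shot('wrist',sys.argv[1])
s=arm.read_state(); R0=R.from_quat(s['eef_rot']).as_matrix(); T=(P-s['eef_pos'])@R0
hsv=cv2.cvtColor(im,cv2.COLOR_RGB2HSV); g=(hsv[...,0]>65)&(hsv[...,0]<95)&(hsv[...,1]>120)&np.isfinite(P[...,0]); Q=T[g]; Q=Q[(abs(Q[:,0])<.12)&(abs(Q[:,1])<.08)&(Q[:,2]<.07)&(Q[:,2]>-.06)]
print(len(Q),Q.min(0),Q.max(0)); print(np.histogram(Q[:,2],bins=np.arange(-.05,.07,.01)))
q=Q[(Q[:,2]>.005)&(Q[:,2]<.03)]
A=np.c_[q[:,:2],np.ones(len(q))]; k=np.ones(len(q),bool)
for _ in range(5):
    co=np.linalg.lstsq(A[k],q[k,2],rcond=None)[0]; r=q[:,2]-A@co; k=abs(r)<.0025
print('top plane z=',co.round(4),k.sum()); print('rect top',cv2.minAreaRect((q[k,:2]*1000).astype(np.float32)), q[k].min(0).round(4),q[k].max(0).round(4))
f=Q[Q[:,2]<0]; print('fin',len(f),f.min(0).round(4),f.max(0).round(4))
red=((hsv[...,0]<8)|(hsv[...,0]>172))&(hsv[...,1]>150)&np.isfinite(P[...,0]); q=T[red]; q=q[(abs(q[:,1])<.05)&(q[:,0]<.12)&(q[:,2]<.06)]; print('red',len(q),np.median(q,0).round(4),q.min(0).round(4))
E
python3 meas.py w2
```

```text
11520 [-0.04690969 -0.03686929 -0.04702474] [0.05083518 0.03722467 0.04138761]
(array([   7, 2642,  204,  171,  148,  109, 8020,   87,  119,   13,    0]), array([-5.0000000e-02, -4.0000000e-02, -3.0000000e-02, -2.0000000e-02,
       -1.0000000e-02,  6.9388939e-18,  1.0000000e-02,  2.0000000e-02,
        3.0000000e-02,  4.0000000e-02,  5.0000000e-02,  6.0000000e-02]))
top plane z= [0.0086 0.0007 0.0164] 7944
rect top ((1.8945693969726562, 0.21308135986328125), (74.08727264404297, 97.62971496582031), 89.9400405883789) [-0.0469 -0.0369  0.0143] [0.0507 0.0372 0.0193]
fin 3172 [-0.0154 -0.0161 -0.047 ] [ 0.0314  0.0169 -0.0001]
red 297 [0.0815 0.     0.0013] [ 0.0804 -0.0044 -0.0008]
```

View pics/w2.png

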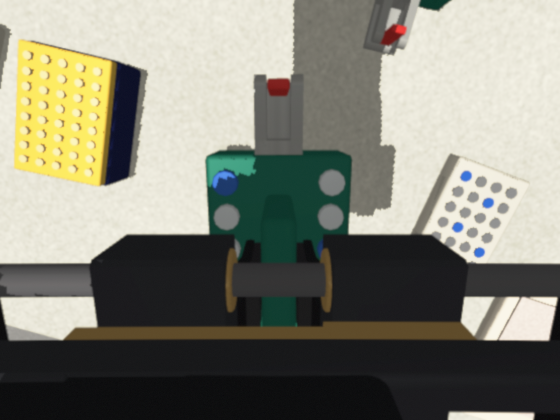

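```bash
cat > place.py <<'E'
from h import *
n=np.array([-.4524,.0318,.8912]); n/=np.linalg.norm(n); c=np.array([.7,-.18,.1012]); yaw=np.radians(-4.0)
up=np.array([np.cos(yaw),np.sin(yaw),0]); dx=up-n*(up@n); dx/=np.linalg.norm(dx); dy=np.cross(n,dx); O=c-.121*dx
Rt=toolR(-dx,-n)
def tcp(x,y,h): return O+dx*(x+.0005)+dy*y+n*(h+.0505)
def where():
    s=arm.read_state(); e=np.array(s['eef_pos'])-O; R0=R.from_quat(s['eef_rot']).as_matrix()
    print('t',s['time_s'],'cassette deck x %.4f y %.4f h %.4f'%(e@dx-.0005,e@dy,e@n-.0505),'tilt err',np.degrees(R.from_matrix(R0.T@Rt).as_rotvec()).round(2),'F deck',[round(float(np.dot(s['ft_force'],v)),1) for v in(dx,dy,n)], 'open',s['opening'],s['joints'].round(2))
E
python3 - <<'E'
from place import *
print(n,dx,O); where(); print(tcp(.14,0,.07)); go(tcp(.14,0,.07),Rt)
E
```

```text
[-0.45241935  0.03180136  0.89123813] [ 0.88907298 -0.06208601  0.45353563] [ 0.59242217 -0.17248759  0.04632219]
t 4.7833 cassette deck x 0.1059 y 0.3845 h 0.1121 tilt err [  5.27 -26.78  22.1 ] F deck [-2.3, 0.1, -4.0] open 0.013807321418290964 [-0.49  0.43  0.15  1.29 -0.06  1.42  1.55]
[ 0.66282039 -0.17737861  0.21743814]
turn [  5.27 -26.78  22.1 ] shift [ 0.1015 -0.3742  0.0224] len 0.388 35.1
```

Request:
apply_moves:
  rows:
    - [0.3, -1.3, 1.1, 0.005, -0.02, -0.005, 1]
    - [0.9, -4.3, 3.5, 0.015, -0.055, -0.01, 1]
    - [1.4, -7.2, 6, 0.027, -0.09, -0.01, 1]
    - [2, -10.2, 8.4, 0.038, -0.125, -0.01, 1]
    - [2.6, -13.4, 11, 0.05, -0.16, -0.01, 1]

```text
time_s: 5.2
eef_pos: [0.6435, 0.0403, 0.2497]
eef_rot: [-0.064, 0.991, -0.004, 0.119]
ft_force: [1.7, -0.5, -3.2]
opening: 0.0139
finger_force: 30.0
```

```bash
python3 - <<'E'
from place import *
where(); go(tcp(.14,0,.07),Rt)
E
```

```text
t 5.2 cassette deck x 0.1239 y 0.2158 h 0.1144 tilt err [  2.67 -13.23  10.96] F deck [0.1, -0.4, -3.6] open 0.013930488105637932 [-0.36  0.18  0.24  1.62 -0.02  1.11  1.58]
turn [  2.67 -13.23  10.96] shift [ 0.0166 -0.2176  0.0343] len 0.221 17.4
```

Request:
apply_moves:
  rows:
    - [0.5, -2.5, 2, 0.003, -0.036, 0.005, 1]
    - [1, -5, 4.2, 0.006, -0.072, 0.01, 1]
    - [1.5, -7.6, 6.4, 0.009, -0.107, 0.015, 1]
    - [2, -10.2, 8.6, 0.012, -0.142, 0.02, 1]
    - [2.6, -12.8, 10.6, 0.014, -0.176, 0.025, 1]

```text
time_s: 5.62
eef_pos: [0.6577, -0.136, 0.2258]
eef_rot: [0.031, 0.973, -0.008, 0.229]
ft_force: [0.9, -0.3, -3.0]
opening: 0.0136
finger_force: 30.0
```

```bash
python3 - <<'E'
from place import *
where(); go(tcp(.14,0,.06),Rt)
E
```

```text
t 5.6167 cassette deck x 0.1366 y 0.0409 h 0.0811 tilt err [ 0.07 -0.47  0.32] F deck [-0.5, -0.3, -3.1] open 0.013604700235206567 [-0.18  0.11  0.36  1.81 -0.12  0.77  1.75]
turn [ 0.07 -0.47  0.32] shift [-0.0033 -0.041   0.021 ] len 0.046 0.6
```

Request:
apply_moves:
  rows:
    - [0, -0.5, 0.3, -0.001, -0.015, 0.006, 1]
    - [0, -0.5, 0.3, -0.002, -0.028, 0.012, 1]
    - [0, -0.5, 0.3, -0.003, -0.038, 0.018, 1]
    - [0, -0.5, 0.3, -0.003, -0.041, 0.021, 1]
    - [0, -0.5, 0.3, -0.003, -0.041, 0.021, 1]

```text
time_s: 6.03
eef_pos: [0.6674, -0.1762, 0.2079]
eef_rot: [0.033, 0.972, -0.007, 0.232]
ft_force: [-0.4, 0.2, -3.4]
opening: 0.0133
finger_force: 30.0
```

```bash
cat > chk.py <<'E'
from place import *
import sys
where(); s=arm.read_state(); R0=R.from_quat(s['eef_rot']).as_matrix()
for nm in('wrist','side','scene'):
    im,dep,P=shot(nm,sys.argv[1]+nm); Q=P.reshape(-1,3); Q=Q[np.isfinite(Q[:,0])]; E=np.c_[(Q-O)@dx,(Q-O)@dy,(Q-O)@n]
    k=(E[:,0]>.01)&(E[:,0]<.04)&(abs(E[:,1])<.034)&(E[:,2]>.008)&(E[:,2]<.026); p=E[k]
    k2=(E[:,0]>.0)&(E[:,0]<.05)&(abs(E[:,1])<.065)&(E[:,2]>.0235)&(E[:,2]<.032); l=E[k2]
    if len(p)>20: print(nm,'pin n',len(p),'x',np.percentile(p[:,0],[5,50,95]).round(4),'ztop',np.percentile(p[:,2],95).round(4),'slope y',np.polyfit(p[:,1],p[:,0],1).round(4))
    if len(l)>5: print('  lugs y',l[:,1].min().round(4),l[:,1].max().round(4))
    f=E[(E[:,0]>.04)&(E[:,0]<.19)&(abs(E[:,1])<.05)&(abs(E[:,2])<.006)]
    if len(f)>50: print('  deck h',np.median(f[:,2]).round(4),len(f), 'x',f[:,0].min(),'plane',np.linalg.lstsq(np.c_[f[:,:2],np.ones(len(f))],f[:,2],rcond=None)[0].round(4))
    hsv=cv2.cvtColor(im,cv2.COLOR_RGB2HSV); r=(((hsv[...,0]<8)|(hsv[...,0]>172))&(hsv[...,1]>130)&(hsv[...,2]>50)).reshape(-1)&np.isfinite(P[...,0]).reshape(-1)
    q=P.reshape(-1,3)[r]; E=np.c_[(q-O)@dx,(q-O)@dy,(q-O)@n]; E=E[(abs(E[:,1])<.04)&(E[:,0]>-.03)&(E[:,0]<.2)&(E[:,2]<.2)&(E[:,2]>0)]
    if len(E)>2: print('  red',len(E),np.median(E,0).round(4),'top',E[:,2].max().round(4))
E
python3 chk.py a; python3 -c "
from place import *
go(tcp(.135,0,.004),Rt)"
```

```text
t 6.0333 cassette deck x 0.1397 y 0.0015 h 0.0595 tilt err [ 0.11 -0.15  0.1 ] F deck [-2.0, 0.2, -2.8] open 0.01330569465813514 [-0.11  0.17  0.38  1.79 -0.21  0.74  1.88]
wrist pin n 1693 x [0.0185 0.0232 0.0271] ztop 0.0232 slope y [0.0048 0.023 ]
  lugs y -0.0472 0.0492
  deck h 0.001 6339 x 0.040002773569170265 plane [0.0122 0.0018 0.0002]
  red 340 [0.0582 0.0012 0.1089] top 0.111
side pin n 106 x [0.0214 0.0261 0.0299] ztop 0.0219 slope y [0.0045 0.0259]
  lugs y -0.048 0.0509
  deck h 0.0 2274 x 0.04008409167330128 plane [ 0.0012  0.0044 -0.0001]
  red 25 [ 0.0605 -0.002   0.101 ] top 0.1098
scene pin n 33 x [0.0206 0.026  0.0304] ztop 0.0208 slope y [-0.1882  0.0301]
  lugs y 0.0397 0.047
  deck h -0.0004 1130 x 0.040169639681046664 plane [ 0.0009 -0.0009 -0.0005]
  red 17 [0.0618 0.0025 0.0982] top 0.1077
turn [0.19 0.01 0.21] shift [ 0.0065 -0.0036  0.0569] len 0.057 0.3
```

View pics/awrist.png

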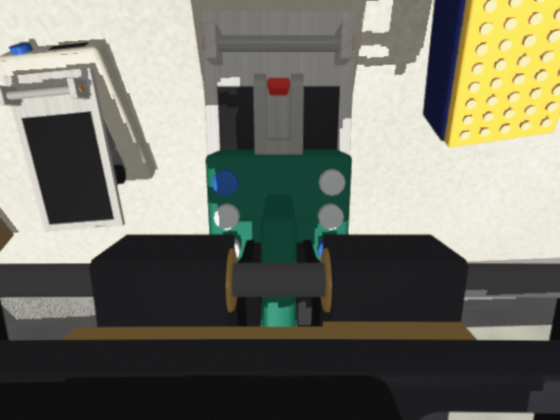

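The wrist view shows the hook and red tab at (279,87) centred between the lugs, with the pin at row 43 square to it. The measurements agree to about 2 mm, so I'm lowering now.

Request:
apply_moves:
  rows:
    - [0, 0, 0.1, 0.001, -0.001, 0.015, 1]
    - [0, 0, 0.1, 0.002, -0.002, 0.033, 1]
    - [0, 0, 0.1, 0.004, -0.002, 0.046, 1]
    - [0, 0, 0.1, 0.004, -0.002, 0.053, 1]
    - [0, 0, 0.1, 0.004, -0.002, 0.055, 1]

```text
time_s: 6.6
eef_pos: [0.6896, -0.1779, 0.158]
eef_rot: [0.033, 0.972, -0.007, 0.233]
ft_force: [-0.5, -0.3, -2.7]
opening: 0.0138
finger_force: 30.0
```

```bash
python3 -c "
from place import *
where();go(tcp(.135,0,0),Rt)"
```

```text
t 6.6 cassette deck x 0.1368 y 0.0013 h 0.0049 tilt err [ 0.19 -0.07  0.11] F deck [-1.7, -0.3, -2.2] open 0.013844566596755113 [-0.08  0.27  0.36  1.79 -0.29  0.65  1.93]
turn [ 0.19 -0.07  0.11] shift [ 0.0018 -0.0014  0.0049] len 0.005 0.2
```

Feel for the deck.

Request:
apply_moves:
  rows:
    - [0, 0, 0, 0, -0.001, 0.001, 1]
    - [0, 0, 0, 0, -0.001, 0.002, 1]
    - [0, 0, 0, 0, -0.001, 0.003, 1]
    - [0, 0, 0, 0, -0.001, 0.004, 1]
    - [0, 0, 0, 0, -0.001, 0.004, 1]

```text
time_s: 7.02
eef_pos: [0.6917, -0.18, 0.1565]
eef_rot: [0.033, 0.972, -0.007, 0.234]
ft_force: [-0.4, -0.9, -3.0]
opening: 0.0137
finger_force: 30.0
```

```bash
python3 -c "
from place import *
where()"
```

```text
t 7.0167 cassette deck x 0.1383 y -0.0006 h 0.0025 tilt err [0.15 0.1  0.06] F deck [-1.7, -0.9, -2.5] open 0.01369162922788893 [-0.08  0.27  0.36  1.79 -0.29  0.65  1.94]
```

Request:
apply_moves:
  rows:
    - [0, 0, 0, 0, 0, 0.001, 1]
    - [0, 0, 0, 0, 0, 0.0015, 1]
    - [0, 0, 0, 0, 0, 0.002, 1]
    - [0, 0, 0, 0, 0, 0.002, 1]
    - [0, 0, 0, 0, 0, 0.002, 1]

```text
time_s: 7.43
eef_pos: [0.6924, -0.18, 0.155]
eef_rot: [0.033, 0.972, -0.007, 0.234]
ft_force: [-7.5, 2.3, 4.2]
opening: 0.0135
finger_force: 30.0
```

```bash
python3 -c "
from place import *
where()"
```

```text
t 7.4333 cassette deck x 0.1381 y -0.0005 h 0.0009 tilt err [0.18 0.08 0.06] F deck [-4.9, 1.8, 7.2] open 0.013495558540843515 [-0.08  0.28  0.36  1.79 -0.3   0.65  1.94]
```

Request:
apply_moves:
  rows:
    - [0, 0, 0, 0.003, 0, -0.0005, 1]
    - [0, 0, 0, 0.008, 0, -0.0005, 1]
    - [0, 0, 0, 0.014, 0, -0.0005, 1]
    - [0, 0, 0, 0.019, 0, -0.0005, 1]
    - [0, 0, 0, 0.022, 0, -0.0005, 1]

```text
time_s: 7.85
eef_pos: [0.6722, -0.1789, 0.1447]
eef_rot: [0.033, 0.972, -0.007, 0.234]
ft_force: [0.9, 0.2, 0.1]
opening: 0.0137
finger_force: 30.0
```

```bash
python3 chk.py b
```

```text
t 7.85 cassette deck x 0.1155 y -0.0008 h 0.0009 tilt err [0.14 0.09 0.05] F deck [0.8, 0.2, -0.3] open 0.013686691784818352 [-0.08  0.25  0.36  1.85 -0.29  0.62  1.95]
wrist pin n 2857 x [0.0181 0.0229 0.0365] ztop 0.0232 slope y [-0.0045  0.0237]
  lugs y -0.0469 0.0494
  deck h 0.001 6917 x 0.040240712715387886 plane [0.0022 0.0017 0.0008]
  red 345 [ 0.034 -0.001  0.05 ] top 0.052
side pin n 100 x [0.0214 0.0259 0.0378] ztop 0.0221 slope y [-0.0627  0.0269]
  lugs y -0.0488 0.051
  deck h 0.0002 931 x 0.04018850722033015 plane [ 0.002  -0.0018  0.0001]
  red 24 [ 0.0356 -0.0049  0.0461] top 0.0503
scene pin n 25 x [0.0194 0.0261 0.0306] ztop 0.0218 slope y [0.0747 0.0237]
  lugs y -0.0492 0.0467
  deck h -0.0002 491 x 0.04112137642787381 plane [ 0.0021 -0.0084  0.0001]
  red 17 [ 0.0354 -0.0011  0.0383] top 0.0468
```

View pics/bwrist.png

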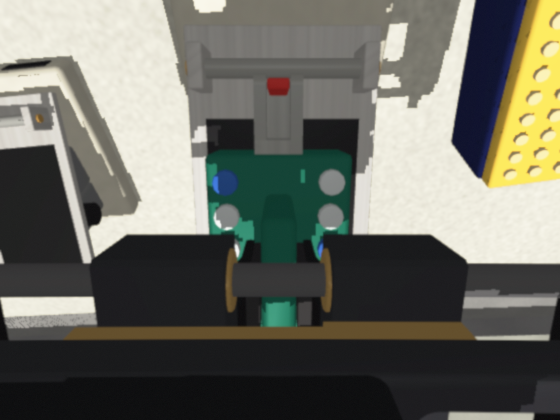

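The wrist view shows the hook tip at (279,78) overlapping the pin at row 68, centred between the lugs. I'm pushing on.

Request:
apply_moves:
  rows:
    - [0, 0, 0, 0.003, 0, 0, 1]
    - [0, 0, 0, 0.006, 0, 0, 1]
    - [0, 0, 0, 0.009, 0, 0, 1]
    - [0, 0, 0, 0.012, 0, 0, 1]
    - [0, 0, 0, 0.015, 0, 0, 1]

```text
time_s: 8.42
eef_pos: [0.6616, -0.1781, 0.1403]
eef_rot: [0.033, 0.971, -0.008, 0.237]
ft_force: [8.3, -1.1, 4.3]
opening: 0.0139
finger_force: 30.0
```

```bash
python3 -c "
from place import *
where()"
```

```text
t 8.4167 cassette deck x 0.1040 y -0.0008 h 0.0018 tilt err [0.11 0.41 0.07] F deck [9.4, -0.5, 0.1] open 0.013870047540668036 [-0.08  0.23  0.35  1.88 -0.29  0.59  1.96]
```

Request:
apply_moves:
  rows:
    - [0, 0, 0, 0.002, 0, 0, 1]
    - [0, 0, 0, 0.004, 0, 0, 1]
    - [0, 0, 0, 0.006, 0, 0, 1]
    - [0, 0, 0, 0.008, 0, 0, 1]
    - [0, 0, 0, 0.008, 0, 0, 1]

```text
time_s: 8.83
eef_pos: [0.6524, -0.1774, 0.1352]
eef_rot: [0.033, 0.972, -0.007, 0.234]
ft_force: [-3.4, 0.6, 10.1]
opening: 0.0136
finger_force: 30.0
```

```bash
python3 chk.py c | grep -E 't |red|wrist'
```

```text
t 8.8333 cassette deck x 0.0935 y -0.0008 h 0.0014 tilt err [0.16 0.14 0.05] F deck [1.6, 0.4, 10.6] open 0.013598420197102858 [-0.08  0.22  0.35  1.9  -0.29  0.59  1.96]
wrist pin n 2266 x [0.0172 0.0234 0.0334] ztop 0.0235 slope y [-0.0045  0.0237]
  red 1483 [ 0.0054 -0.0009  0.0361] top 0.0445
  red 36 [ 0.0026 -0.0019  0.0376] top 0.0443
  red 15 [-0.0007 -0.0016  0.0372] top 0.0408
```

Request:
apply_moves:
  rows:
    - [0, 0, 0, 0.002, 0, -0.0005, 1]
    - [0, 0, 0, 0.004, 0, -0.0005, 1]
    - [0, 0, 0, 0.006, 0, -0.0005, 1]
    - [0, 0, 0, 0.007, 0, -0.0005, 1]
    - [0, 0, 0, 0.007, 0, -0.0005, 1]

```text
time_s: 9.4
eef_pos: [0.6454, -0.1769, 0.1312]
eef_rot: [0.033, 0.972, -0.007, 0.233]
ft_force: [-2.7, 0.3, 3.1]
opening: 0.014
finger_force: 30.0
```

```bash
python3 chk.py d | grep -E 't |red|wrist'
```

```text
t 9.4 cassette deck x 0.0853 y -0.0007 h 0.0011 tilt err [0.15 0.02 0.05] F deck [-1.0, 0.1, 4.0] open 0.014002531821746236 [-0.08  0.21  0.35  1.92 -0.29  0.58  1.96]
wrist pin n 2485 x [0.0127 0.0223 0.0347] ztop 0.0235 slope y [0.0015 0.0224]
  red 347 [ 0.0037 -0.0008  0.0507] top 0.0532
  red 29 [ 0.0062 -0.0046  0.0438] top 0.0517
  red 17 [ 0.0051 -0.0019  0.0389] top 0.05
```

The latch has snapped shut: the tab is upright at its closed height. Releasing.

Request:
apply_moves:
  rows:
    - [0, 0, 0, 0, 0, 0, -1]
    - [0, 0, 0, 0, 0, 0, -1]
    - [0, 0, 0, 0, 0, 0, -1]
    - [0, 0, 0, 0, 0, 0, -1]
    - [0, 0, 0, 0, 0, 0, -1]

```text
time_s: 9.97
eef_pos: [0.6459, -0.1768, 0.1315]
eef_rot: [0.033, 0.972, -0.007, 0.234]
ft_force: [-0.2, 0.3, -0.4]
opening: 0.0397
finger_force: 0.0
```

Request:
apply_moves:
  rows:
    - [0, 0, 0, 0, 0, 0, -1]
    - [0, 0, 0, 0, 0, -0.01, -1]
    - [0, 0, 0, 0, 0, -0.03, -1]
    - [0, 0, 0, 0, 0, -0.06, -1]
    - [0, 0, 0, 0, 0, -0.1, -1]

```text
time_s: 10.38
eef_pos: [0.5989, -0.1737, 0.2197]
eef_rot: [0.033, 0.972, -0.007, 0.232]
ft_force: [0.3, -0.2, 1.2]
opening: 0.0725
finger_force: 0.0
```

Request:
apply_moves:
  rows:
    - [0, 0, 0, 0, 0, -0.015, -1]
    - [0, 0, 0, 0, 0, -0.025, -1]
    - [0, 0, 0, 0, 0, -0.025, -1]
    - [0, 0, 0, 0, 0, -0.025, -1]
    - [0, 0, 0, 0, 0, -0.025, -1]

```text
time_s: 10.8
eef_pos: [0.5889, -0.1729, 0.2413]
eef_rot: [0.033, 0.972, -0.007, 0.233]
ft_force: [0.2, 0.3, 0.1]
opening: 0.0867
finger_force: 0.0
```

```bash
python3 chk.py e; python3 - <<'E'
import cv2
a=cv2.imread('pics/eside.png')[200:320,280:460]; b=cv2.imread('pics/ewrist.png')
a=cv2.resize(a,None,fx=2.2,fy=2.2); b=cv2.resize(b,(396,297)); cv2.imwrite('pics/e.png',cv2.hconcat([a[:264],b[:264]]))
E
```

```text
t 10.8 cassette deck x 0.0848 y -0.0006 h 0.1249 tilt err [ 0.16 -0.06  0.08] F deck [0.2, 0.3, -0.0] open 0.08666858550581602 [-0.12 -0.04  0.38  1.92 -0.1   0.8   1.82]
wrist pin n 898 x [0.0128 0.0223 0.0287] ztop 0.0234 slope y [0.0004 0.0222]
  lugs y -0.0465 0.0494
  deck h 0.0012 2814 x 0.04000871015313112 plane [0.0054 0.0032 0.0006]
  red 105 [ 0.003  -0.0006  0.0501] top 0.0518
side pin n 83 x [0.0119 0.0252 0.0328] ztop 0.0257 slope y [-0.0549  0.0238]
  lugs y -0.0477 0.0495
  deck h 0.0002 1249 x 0.04040910656368592 plane [ 0.0005 -0.0046  0.0002]
  red 24 [ 0.0056 -0.005   0.0446] top 0.0511
  lugs y -0.0482 0.0483
  deck h -0.0002 690 x 0.040701253793469706 plane [-0.0089 -0.0062  0.0014]
  red 38 [ 0.0054 -0.0024  0.0389] top 0.0501
```

View pics/e.png

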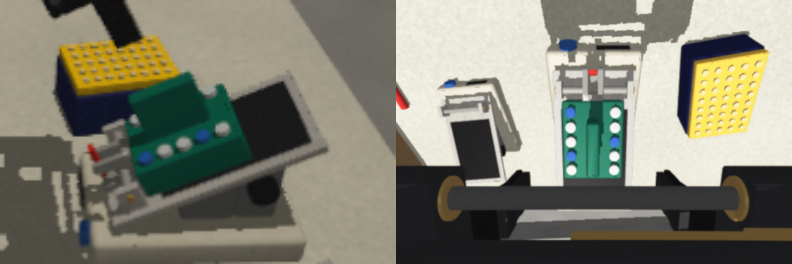

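The pictures show the cassette flat on the deck with its hook over the pin (592,78). The red tab is upright, the gripper is clear and the tip box hasn't moved.

```bash
python3 -c "
from station import arm
print(arm.sign_off())"
```

```text
the job is handed in; nothing more can be done
None
```

The cassette is hitched on the mixer's pin with the latch shut, lying flat on the deck and released. The arm touched none of the three bystanders, and I handed the job in at about 11 s; the sign-off gave no verdict.

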